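Lift the drill jig plate off its dowels and lay it on its bearers

TASK

Reach in under the drill stand's clamp collar, lift the jig plate straight up off its two tight dowels and out of its spring catches, level and without forcing it, and lay it gently on the two wooden bearers of the rest, rib up, centred, its long side square across them, letting go only when it rests there. Leave the white link in its nest under the plate and the other things alone.

Things in the scene. Friction and masses are not known exactly. Their poses are not given: they have to be found in the camera images.
- rib (a point): Centre of the grip rib of the loose jig plate, with the plate's axes. The rib is an upright aluminium bar on the middle of the plate's top, 60 mm long (x), 12 mm thick (y), 40 mm high (z, up); this point is half-way up it: 20 mm above the plate's top, 35 mm above its underside. Pinch it across y. Centre of mass is below it.
- bore (a point): Centre of one of the plate's two bores, at its underside, with the plate's axes. The plate is plain aluminium, 90 (x) x 150 (y) x 15 mm, 0.45 to 0.8 kg; its 13 mm bores go right through at x = 0, y = +-55 mm from the middle. This is the one at -y.
- fixture_top (a point): Middle of the fixture's top face, 46 mm above the bench, with the stand's axes: z up, x from the fixture to the column. The plate starts seated on this face, its axes along these. The fixture is a dark steel block 100 x 160 x 24 mm on a grey cast base, 200 mm wide (y), 22 mm thick, from x = -100 to +200 mm. The whole drill stand is fixed.
- dowel (a point): Top of one of two upright steel dowels (the one at -y), 12 mm thick, at x = 0, y = +-55 mm of the fixture, 24 mm above its top, sticking 9 mm out of the seated plate's 13 mm bores. The plate is clear when its underside has risen more than 24 mm. Side load or tipping presses the bores on the dowels.
- plunger (a point): Steel ball, 10 mm, of the spring plunger at the fixture's +y end; another at the -y end (y = +-78.5 mm), each in a dark post 18 x 16 mm, 74 mm high, centred at y = +-90 mm. The balls catch 1.5 mm over the plate's ends and hold it down with 5 to 15 N in all, the +y one harder; they yield when the plate is lifted some 3 mm and let go at about 20 mm.
- collar (a point): Centre of the lower face of the stand's empty clamp collar, fixed, 240 mm above the bench: a grey ring 70 mm across, 35 mm high. It hangs over the rib (its edge is 20 mm past the rib's centre towards the stand's -x), so a gripper from straight above is blocked: come in, and draw the plate out, from the -x side, the tool's upper end leaning 35 to 45 degrees that way.
- column (a point): Foot of the stand's steel column on the bench, 155 mm along the stand's x from the fixture's middle. It is 30 mm thick (60 mm at the foot) and 392 mm high; a carriage 60 x 70 x 75 mm on it, centred 275 mm above the bench, and an arm carry the collar.
- link_center (a point): Centre of the loose white plastic finger link, 57 x 17 x 11 mm, lying in a 61 x 23 mm nest 13 mm deep in the fixture's top, hidden under the jig plate until that is lifted. Leave it there.
- rest_top (a point): Middle of the upper face of the two bearers of the fixed rest, 32 mm above the bench; z up. A plywood board 130 (x) x 180 (y) x 12 mm carries two wooden bearers along x, each 120 mm long, 22 mm wide, 20 mm high, at y = +-35 mm. The plate goes on top, its long side along this y, either way round, its underside at this height.
- jar_center (a point): Centre of a glass jar with steel lid, 48 mm across, 75 mm high, standing on the bench: bystander.
- spanner: Spanner lying on the bench, about 160 mm long along its x: bystander.
- duct_center (a point): Centre of a yellow printed duct, 75 x 42 x 30 mm with a 28 mm spout 50 mm long to -x, lying on the bench: bystander.
Things that resemble listed ones, but are neither listed nor needed, are in the scene too. There is more than one size of the part that bears rest_top; the job needs the larger. What is shaped like the part that bears rib but orange is not meant.

How it is judged:
By the outcome, as a careful person would: the job done as asked, in the order asked, and still so for the second after the job is handed in, with the robot touching nothing.
It also fails if it takes over 61 s, if anything falls off the work surface, if the arm or the gripper's body presses on something with over 40 N, if the wrist force passes 120 N, or if a joint passes its speed limit or range.

ROBOT

A 6-joint arm with a two-finger parallel gripper is mounted at the origin on the work surface. World frame = base frame: x ahead of the robot, y to its left, z up, the work surface at z = 0. Lengths are in m, angles in rad, forces in N, time in s.
With the tool pointing down it reaches from about 0.35 to 1 m from the base axis. Payload 7.1 kg.
Tool frame: the origin (TCP) lies midway between the tips of the shut fingers; the grasp point (between the pads) lies 19 mm behind it; z points along the fingers, y is the line along which they close (so a half turn about z gives the same grasp; the last joint's range is limited). The gripper opens to 85 mm and grips with 20 to 120 N. Pads are 22 mm wide; open, the fingers measure 114 mm over their backs; the gripper's body (76 mm by 85 mm) begins 54 mm behind the grasp point. The pads swing forward as they close: fully open they stand 13 mm farther back than shut.
Start: joints at [-1.33, 0.423, 1.63, -0, 1.089, -0.019], TCP at [0.161, -0.604, 0.231] pointing down, gripper open.
Joint ranges: [-3, 3], [-0.9, 2.11], [0.09, 2.58], [-1.31, 4.45], [0.11, 2.69], [-2.54, 2.54]. Speed limits (rad/s): [2.39, 2.39, 3.01, 3.14, 3.14, 3.14].

INTERFACE

Orientations are given as a unit quaternion [x, y, z, w].
In Python, from bench import arm gives the robot as it stands.
- The arm moves only by the shell command python3 -m jog 'ROWS'. ROWS is JSON, a list of rows, each an object of numbers: "dx", "dy", "dz": the shift along the tool's x, y, z scaled (see below); "ax", "ay", "az": the turn, a rotation vector about the tool's x, y, z scaled (see below); "fingers": the opening, from -1 (shut) to 1 (fully open). In form: [{"dx": .., "dy": .., "dz": .., "ax": .., "ay": .., "az": .., "fingers": ..}, ...]. A call has 1 to 12 rows; each row is the pose to reach, as a shift and turn from the pose commanded when the call began, along the tool's axes at that moment; what a row does not reach only later rows make up. The controller multiplies each number of a shift by 150 mm and each number of a turn by 45 degrees. A row lasts 1/12 s, in which the tool goes at most 41.7 mm and 7.16 degrees, less where a joint would pass 70% of its speed; a pose out of reach is approached as far as the arm can. A call with a number of a shift or a turn outside -1 to 1 is refused whole. A call with a gripper value outside its range is refused whole. The fingers move at their own pace and stop on an object; the grip force is fixed at half the most. Time passes only in rows, so rows that repeat a pose let the fingers close. It gives the time, the measured TCP pose, the force, the opening and the grip force at its end, in the units of the state.
- arm.state(): the state, without advancing time (a new reading comes with each control period).
- arm.capture(name): name is "side" or "top"; returns a dict with "image" (480x640x3 uint8, red, green, blue), "depth" (480x640 float32, m along the optical axis (not along the pixel's ray), 0 where there is no reading), "intrinsics" (3x3 intrinsics, pixels), "dist" ([k1, k2, p1, p2, k3] as OpenCV has them; the pictures are not rectified), "rvec" (rotation vector, rad) and "tvec" (3), from world to camera coordinates, as OpenCV has them. Camera axes: x right, y down, z forward; pixel columns grow to the right and rows downward; lengths in m; the calibration is good to about 2 mm. A picture is of the moment at which its call begins.
- arm.hand_in(): hands the job in; it is judged then, once.
The state is a dict: "time": time; "joints": joint angles; "joint_velocities": joint speeds; "joint_torque": joint torques, N m; "tcp_pos": TCP position; "tcp_rot": TCP orientation; "force": force on the tool from outside, world axes, zero at the start; "wrist_torque": the same for the moment, N m; "width": finger opening in m; "grip_force": force on a finger pad.
Only numpy, scipy, OpenCV 4.12 (cv2) and the standard library are available. Lean on these libraries where they do the work, as an engineer would, in place of code of your own. Each camera call takes 0.05 s, during which the arm holds its last target. There are 200 camera calls.

## Working session

There is one attempt and no reset: what is moved stays moved. The work goes in short steps, Python scripts to look and compute and a shell command to move; the robot and the scene stay as the last step left them, time stands still between calls to the robot, and variables do not carry over. Pictures are saved under pics/ and viewed, at most 10 in all, crops included, and the job is handed in when it is done.

```bash
ls; mkdir -p pics; python3 - <<'E'
from bench import arm
import cv2,numpy as np
for n in("side","top"):
    c=arm.capture(n); np.savez(f"{n}0.npz",**c); cv2.imwrite(f"pics/{n}0.png",c["image"][...,::-1])
    R=cv2.Rodrigues(c["rvec"])[0]; print(n,(-R.T@c["tvec"]).round(3),R[2].round(2),c["intrinsics"].round(0).tolist(),c["dist"].round(3))
s=arm.state();print(s["time"],s["tcp_pos"],s["tcp_rot"],s["force"],s["width"])
E
```

```text
pics
side [-0.622  0.242  1.108] [ 0.76 -0.13 -0.64] [[561.0, 0.0, 323.0], [0.0, 561.0, 230.0], [0.0, 0.0, 1.0]] [-0.077  0.     0.     0.     0.   ]
top [0.354 0.04  1.787] [ 0.1  0.  -1. ] [[624.0, 0.0, 337.0], [0.0, 624.0, 233.0], [0.0, 0.0, 1.0]] [-0.219  0.     0.     0.     0.   ]
0.1 [ 0.16045589 -0.60354732  0.23059681] [ 9.91577641e-01  1.29511724e-01 -7.60524656e-05 -6.98997928e-04] [-0.2836167   0.13974844 -0.79284381] 0.08517595134034277
```

View pics/top0.png

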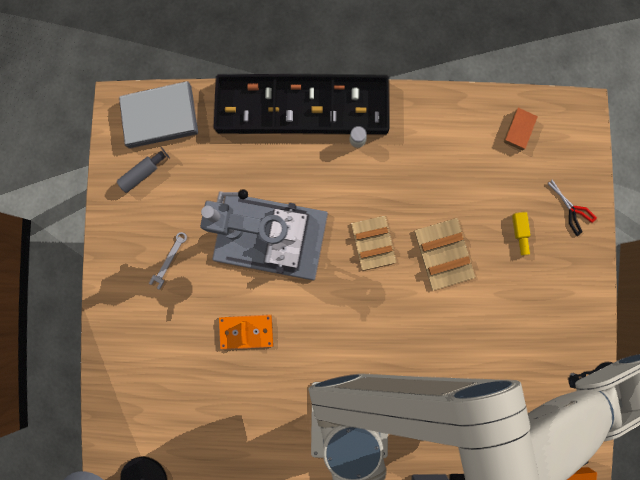

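View pics/side0.png

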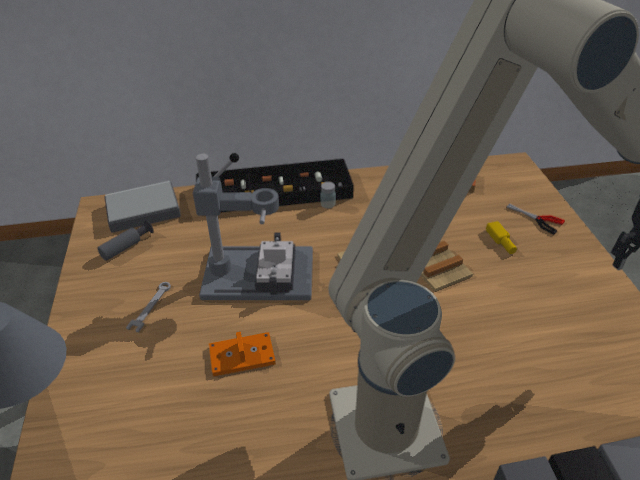

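Both views show the same layout. In the top view:
- Jig plate: the grey one on the stand at about (288,240). The orange lookalike is at (245,332).
- Rests: the larger at (445,255) and the smaller at (373,243).
- Stand column: (212,215), so the stand's -x points to image right.
- Bystanders: jar (358,137), spanner (170,260), duct (522,232).

I choose the grey plate and the larger rest, and will check both in one crop.

```bash
cat > h.py <<'E'
import cv2,numpy as np
def cloud(c):
    h,w=c["depth"].shape; u,v=np.meshgrid(np.arange(w),np.arange(h))
    p=cv2.undistortPoints(np.stack([u,v],-1).reshape(-1,1,2).astype(float),c["intrinsics"],c["dist"]).reshape(h,w,2)
    d=c["depth"][...,None]; P=np.concatenate([p*d,d],-1); R=cv2.Rodrigues(c["rvec"])[0]
    W=(P-c["tvec"].reshape(3))@R; W[c["depth"]==0]=np.nan; return W
def ray(c,uv,z):
    p=cv2.undistortPoints(np.array(uv,float).reshape(-1,1,2),c["intrinsics"],c["dist"]).reshape(-1,2)
    R=cv2.Rodrigues(c["rvec"])[0]; d=np.c_[p,np.ones(len(p))]@R; o=-R.T@c["tvec"].reshape(3)
    return o+d*((z-o[2])/d[:,2])[:,None]
def proj(c,P): return cv2.projectPoints(np.array(P,float).reshape(-1,1,3),c["rvec"],c["tvec"],c["intrinsics"],c["dist"])[0].reshape(-1,2)
def rect(W,m):
    return cv2.minAreaRect(W[m][:,:2].astype(np.float32)*1000)
E
python3 - <<'E'
from h import *
c=dict(np.load("top0.npz")); W=cloud(c); z=W[...,2]
print("table",np.nanmedian(z[300:320,380:450]), np.nanstd(z[300:320,380:450]))
def box(u0,u1,v0,v1):
    m=np.zeros(z.shape,bool); m[v0:v1,u0:u1]=1; return m
for n,b in dict(small=(345,402,210,275),large=(408,482,212,296)).items():
    for a,e in((.026,.04),(.005,.02)):
        m=box(*b)&(z>a)&(z<e); print(n,a,m.sum(),rect(W,m),np.median(z[m]))
b=box(195,335,185,285)
for n,a,e in(("base",.015,.028),("fix",.042,.05),("plate",.055,.068),("posts",.07,.08),("ribtop",.093,.109),("collar",.265,.285),("colTop",.38,.41)):
    m=b&(z>a)&(z<e); print(n,m.sum(),np.median(z[m]) if m.any() else 0, rect(W,m) if m.sum()>3 else 0, ray)if 0 else print(n,m.sum(),rect(W,m) if m.sum()>3 else 0)
im=c["image"][...,::-1]
a=cv2.resize(im[185:285,195:335],None,fx=5,fy=5,interpolation=cv2.INTER_CUBIC)
cv2.imwrite("pics/crop_stand.png",a)
E
```

```text
table 0.0007028268281134808 0.004353087898052494
small 0.026 157 ((505.1267395019531, -62.13716125488281), (70.00128173828125, 91.38501739501953), 12.899506568908691) 0.028857917884968227
small 0.005 1487 ((507.7142333984375, -63.17176055908203), (184.56080627441406, 161.36544799804688), 0.6230427622795105) 0.0097864344553484
large 0.026 590 ((475.19775390625, -268.37591552734375), (92.71369171142578, 120.32076263427734), 17.10186767578125) 0.03278353830195885
large 0.005 2555 ((477.22119140625, -270.07696533203125), (240.37855529785156, 215.35374450683594), 0.273475706577301) 0.011243184243396485
base 3423 ((524.0294189453125, 247.89007568359375), (334.85089111328125, 261.3703308105469), 83.07255554199219)
fix 183 ((523.008544921875, 199.47911071777344), (195.88323974609375, 184.45635986328125), 52.31649398803711)
plate 1224 ((530.5245971679688, 216.0029754638672), (216.52256774902344, 179.5545196533203), 56.4796142578125)
posts 120 ((493.1458740234375, 221.69940185546875), (160.0731658935547, 210.44692993164062), 26.437423706054688)
ribtop 65 ((519.276123046875, 244.37210083007812), (182.6306610107422, 13.55066967010498), 82.76538848876953)
collar 948 ((521.6181640625, 263.6597900390625), (194.297607421875, 112.5948486328125), 64.21393585205078)
colTop 149 ((538.2734985351562, 336.37139892578125), (30.37674903869629, 28.332263946533203), 63.86699676513672)
```

View pics/crop_stand.png

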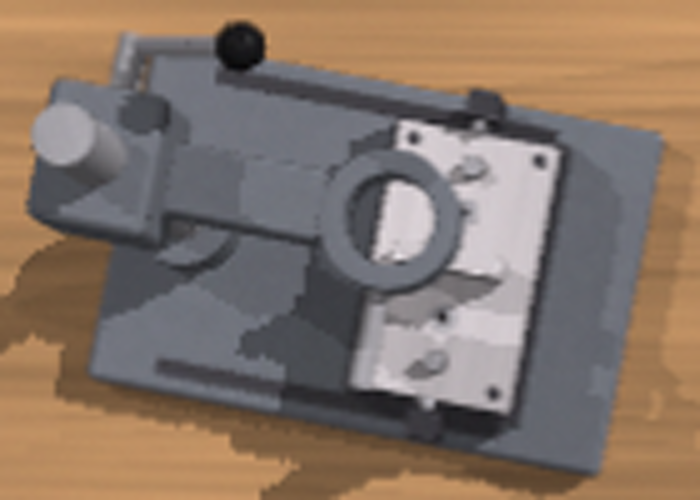

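The crop shows the light grey plate with two dowels at crop (470,168) and (432,360), and the rib half under the collar. Its four corners are at about (398,122), (562,150), (518,412) and (352,388). Next I refine the plate and rest positions using rays.

```bash
python3 - <<'E'
from h import *
c=dict(np.load("top0.npz")); im=c["image"]; hsv=cv2.cvtColor(im,cv2.COLOR_RGB2HSV).astype(int)
f=lambda p:(np.array(p,float)+.5)/5-.5+[195,185]
def show(n,P,sz=None):
    P=P[:,:2]*1000; r=cv2.minAreaRect(P.astype(np.float32)); print(n,np.round(P.mean(0),1),"rect",np.round(r[0],1),np.round(r[1],1),round(r[2],2))
show("plate manual",ray(c,f([(398,122),(562,150),(518,412),(352,388)]),.061))
m=(hsv[...,1]<35)&(hsv[...,2]>150); m[:185]=0;m[285:]=0;m[:,:262]=0;m[:,335:]=0
v,u=np.nonzero(m); show("plate mask",ray(c,np.c_[u,v],.061)); print(m.sum())
B=ray(c,f([(663,133),(600,472),(92,375)]),.022)*1000; print("base",B.round(1)[:,:2],np.linalg.norm(B[0]-B[1]),np.linalg.norm(B[1]-B[2]))
print("col top",ray(c,f([(66,133)]),.392)*1000)
print("ring", ray(c,f([(391,220)]),.275)*1000)
print("dowels",ray(c,f([(480,166),(440,357)]),.07)*1000)
a=im[205:300,340:485]; 
L=hsv[205:300,340:485]
for (v,u) in((235-205,440-340),(262-205,447-340),(248-205,445-340),(280-205,450-340),(290-205,400-340),(228-205,440-340)): print(v,u,L[v,u])
cv2.imwrite("pics/crop_rest.png",cv2.resize(a[...,::-1],None,fx=5,fy=5,interpolation=cv2.INTER_CUBIC))
E
```

```text
plate manual [510.2 182. ] rect [510.  182.1] [ 93.3 150.8] 81.49
plate mask [510.5 178.1] rect [510.2 184.4] [ 89.4 152.4] 79.77
1221
base [[592.3  69.4]
 [398.8 102.3]
 [449.4 393.6]] 196.2470366533269 295.7165837788973
col top [[539.26073655 335.09195605 392.        ]]
ring [[513.63888788 197.39745649 275.        ]]
dowels [[566.08619258 169.85429452  70.        ]
 [459.68611268 189.89418913  70.        ]]
30 100 [ 18 103 185]
57 107 [ 14 149 164]
43 105 [ 17 102 140]
75 110 [ 18 103 158]
85 60 [ 15 123 187]
23 100 [ 17 103 171]
```

View pics/crop_rest.png

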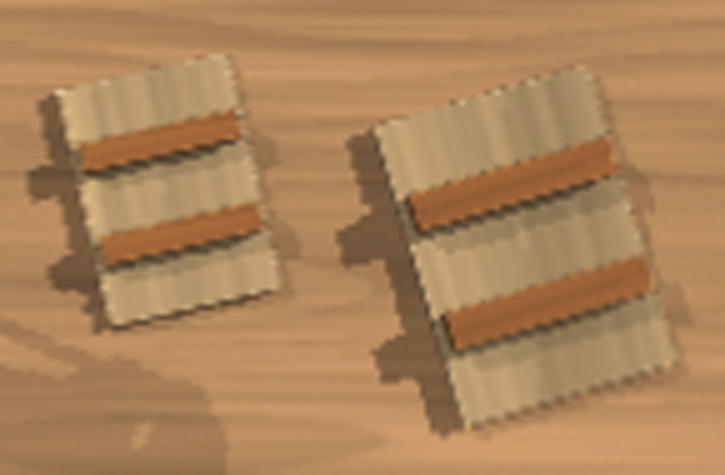

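```bash
cat >> h.py <<'E'
from scipy.spatial.transform import Rotation as Ro
def target(yaw,tilt,flip=1):
    "tool rotation: upper end leaning to -x of a frame with this yaw, y along the frame's +-y"
    X=np.array([np.cos(yaw),np.sin(yaw),0]);Y=np.array([-X[1],X[0],0]);Z=np.array([0,0,1.])
    z=np.sin(tilt)*X-np.cos(tilt)*Z; y=flip*Y
    return Ro.from_matrix(np.c_[np.cross(y,z),y,z])
def rel(s,p,R):
    R0=Ro.from_quat(s["tcp_rot"])
    return (R0.inv().apply(np.array(p)-s["tcp_pos"])/.15).round(4),np.degrees((R0.inv()*R).as_rotvec()/45).round(4)
E
python3 - <<'E'
from h import *
from bench import arm
c=dict(np.load("top0.npz"))
f=lambda p:(np.array(p,float)+.5)/5-.5+[340,205]
def show(n,p,z):
    P=ray(c,f(p),z)[:,:2]*1000; r=cv2.minAreaRect(P.astype(np.float32)); d=(P[1]-P[0]+P[2]-P[3]); e=P[2]-P[1]+P[3]-P[0]
    print(n,P.mean(0).round(1),np.round(r[1],1),"edge01 ang",np.degrees(np.arctan2(d[1],d[0])).round(2),"edge12",np.degrees(np.arctan2(e[1],e[0])).round(2))
    return P.mean(0)
show("board",[(375,127),(590,65),(678,360),(467,430)],.012)
show("b1",[(411,198),(608,139),(613,172),(419,231)],.032)
show("b2",[(445,314),(645,257),(650,288),(454,348)],.032)
hs=cv2.cvtColor(c["image"],cv2.COLOR_RGB2HSV)[205:300,408:485].astype(int)
m=((hs[...,0]<14)&(hs[...,1]>145)&(hs[...,2]>125)).astype(np.uint8)
n,l,st,_=cv2.connectedComponentsWithStats(m); 
for i in range(1,n):
    if st[i,4]>60:
        v,u=np.nonzero(l==i);P=ray(c,np.c_[u+408,v+205],.032)[:,:2].astype(np.float32)*1000;print(st[i,4],cv2.minAreaRect(P),P.mean(0))
s=arm.state()
# wrist check
for tilt in(40,):
  for fl in(1,-1):
    R=target(np.radians(79.8),np.radians(tilt),fl)
    for q1,a in((.2,2.05),(0.1,2.2),(.2,1.8)):
        M=Ro.from_euler('ZY',[q1,a]).inv()*R
        e=M.as_euler('ZYZ'); print(fl,q1,a,e.round(2),"q6",(e[2]-np.pi/2).round(2),"alt",(e[0]+np.pi).round(2))
    print(rel(s,[.16,-.6,.35],R))
E
```

```text
board [ 475.7 -270.5] [181.1 130.9] edge01 ang -72.46 edge12 -163.14
b1 [ 508.4 -258.5] [ 19.2 119.9] edge01 ang -72.76 edge12 -168.94
b2 [ 442.2 -278.9] [ 19.9 120.2] edge01 ang -73.31 edge12 -167.76
287 ((508.7995300292969, -258.282470703125), (20.48888397216797, 116.97867584228516), 16.67009162902832) [ 508.79306 -258.33545]
281 ((441.57733154296875, -279.0383605957031), (20.463876724243164, 116.92121124267578), 17.202796936035156) [ 441.797   -279.20676]
1 0.2 2.05 [ 0.81  0.97 -1.63] q6 -3.2 alt 3.95
1 0.1 2.2 [ 0.88  0.94 -1.83] q6 -3.4 alt 4.02
1 0.2 1.8 [ 0.71  1.15 -1.43] q6 -3.0 alt 3.85
(array([ 0.0032, -0.0248, -0.796 ]), array([ 0.8858, -0.5624,  2.4371]))
-1 0.2 2.05 [0.81 0.97 1.52] q6 -0.06 alt 3.95
-1 0.1 2.2 [0.88 0.94 1.31] q6 -0.26 alt 4.02
-1 0.2 1.8 [0.71 1.15 1.71] q6 0.14 alt 3.85
(array([ 0.0032, -0.0248, -0.796 ]), array([ 0.5011,  0.7892, -1.3815]))
```

The tool y = −stand y option keeps joint 6 near 0, so I use that. Measured positions:
- Plate and fixture middle: about (511.5, 182.2) mm, stand yaw 79.7°. The dowels, base, column and plate outline agree within about 2 mm.
- Rest: (475.4, −269.6) mm, bearer direction 107.2°.

First I raise the arm and make half the turn.

```bash
python3 -m jog '[{"dz":-0.3,"fingers":0},{"dz":-0.6,"fingers":0},{"dz":-0.8,"ax":0.25,"ay":0.39,"az":-0.69,"fingers":0},{"dz":-0.8,"ax":0.25,"ay":0.39,"az":-0.69,"fingers":0},{"dz":-0.8,"ax":0.25,"ay":0.39,"az":-0.69,"fingers":0},{"dz":-0.8,"ax":0.25,"ay":0.39,"az":-0.69,"fingers":0},{"dz":-0.8,"ax":0.25,"ay":0.39,"az":-0.69,"fingers":0},{"dz":-0.8,"ax":0.25,"ay":0.39,"az":-0.69,"fingers":0},{"dz":-0.8,"ax":0.25,"ay":0.39,"az":-0.69,"fingers":0}]'
cat > plan.py <<'E'
import sys
from h import *
from bench import arm
# usage: plan.py x y z(grasp point, mm) yaw tilt back(mm along tool)
x,y,z,yaw,tilt,back=map(float,sys.argv[1:7]); s=arm.state()
R=target(np.radians(yaw),np.radians(tilt),-1); p=np.array([x,y,z])/1000+R.apply([0,0,1])*(.019-back/1000)
d,r=rel(s,p,R); print("shift",d,"turn",r,"| rows",np.ceil(max(np.linalg.norm(d)*150/41.7,np.linalg.norm(r)*45/7.16)))
print("t",round(s["time"],2),"tcp",s["tcp_pos"].round(4),"joints",np.round(s["joints"],2),"F",np.round(s["force"],1),"w",round(s["width"]*1000,1),"g",round(s["grip_force"],1))
Rr=Ro.from_quat(s["tcp_rot"]); g=s["tcp_pos"]-Rr.apply([0,0,.019]); zt=Rr.apply([0,0,1]); yt=Rr.apply([0,1,0])
print("grasp",(g*1000).round(1),"tilt",np.degrees(np.arccos(-zt[2])).round(2),"y-heading+90",(np.degrees(np.arctan2(yt[1],yt[0]))+90).round(2),"y tip",yt[2].round(4),"world up in tool*150mm",(Rr.inv().apply([0,0,1])).round(3))
E
python3 plan.py 511.5 182.2 88 79.7 40 150
```

```text
shift [ 3.3683 -3.9531  0.2873] turn [ 0.5003  0.7895 -1.3793] | rows 19.0
t 0.1 tcp [ 0.1605 -0.6035  0.2306] joints [-1.33  0.42  1.63  0.    1.09 -0.02] F [-0.3  0.1 -0.8] w 85.2 g 0.0
grasp [ 160.5 -603.6  249.6] tilt 0.08 y-heading+90 14.88 y tip -0.0014 world up in tool*150mm [ 0.    -0.001 -1.   ]invalid input at $[0]: expected keys dx, dy, dz, ax, ay, az, fingers
```

```bash
python3 -m jog '[{"dx":0,"dy":0,"dz":-0.3,"ax":0,"ay":0,"az":0,"fingers":0},{"dx":0,"dy":0,"dz":-0.6,"ax":0,"ay":0,"az":0,"fingers":0},{"dx":0,"dy":0,"dz":-0.8,"ax":0.25,"ay":0.39,"az":-0.69,"fingers":0},{"dx":0,"dy":0,"dz":-0.8,"ax":0.25,"ay":0.39,"az":-0.69,"fingers":0},{"dx":0,"dy":0,"dz":-0.8,"ax":0.25,"ay":0.39,"az":-0.69,"fingers":0},{"dx":0,"dy":0,"dz":-0.8,"ax":0.25,"ay":0.39,"az":-0.69,"fingers":0},{"dx":0,"dy":0,"dz":-0.8,"ax":0.25,"ay":0.39,"az":-0.69,"fingers":0},{"dx":0,"dy":0,"dz":-0.8,"ax":0.25,"ay":0.39,"az":-0.69,"fingers":0}]'
python3 plan.py 400 -100 280 79.7 40 100;python3 plan.py 511.5 182.2 88 79.7 40 150
```

```text
time: 0.77
tcp_pos: [0.1598, -0.6045, 0.3499]
tcp_rot: [0.904, 0.388, 0.138, -0.117]
force: [0.2, 0.7, -0.1]
width: 0.0426
grip_force: 0.0
shift [ 3.0212 -0.8971  1.2542] turn [ 0.2467  0.3954 -0.6867] | rows 13.0
t 0.77 tcp [ 0.1598 -0.6045  0.3499] joints [-1.43  0.47  1.33  0.2   1.65 -0.68] F [ 0.2  0.7 -0.1] w 42.6 g 0.0
grasp [ 156.8 -610.6  367.6] tilt 20.82 y-heading+90 47.49 y tip -0.1039 world up in tool*150mm [ 0.34  -0.104 -0.935]
shift [ 4.2563 -1.3963  2.8551] turn [ 0.2467  0.3954 -0.6867] | rows 20.0
t 0.77 tcp [ 0.1598 -0.6045  0.3499] joints [-1.43  0.47  1.33  0.2   1.65 -0.68] F [ 0.2  0.7 -0.1] w 42.6 g 0.0
grasp [ 156.8 -610.6  367.6] tilt 20.82 y-heading+90 47.49 y tip -0.1039 world up in tool*150mm [ 0.34  -0.104 -0.935]
```

```bash
python3 -m jog '[{"dx":0.25,"dy":-0.07,"dz":0.1,"ax":0.06,"ay":0.1,"az":-0.17,"fingers":0},{"dx":0.5,"dy":-0.15,"dz":0.2,"ax":0.12,"ay":0.2,"az":-0.34,"fingers":0},{"dx":0.75,"dy":-0.22,"dz":0.3,"ax":0.18,"ay":0.3,"az":-0.5,"fingers":0},{"dx":1,"dy":-0.3,"dz":0.4,"ax":0.247,"ay":0.395,"az":-0.687,"fingers":0},{"dx":1,"dy":-0.3,"dz":0.4,"ax":0.247,"ay":0.395,"az":-0.687,"fingers":0},{"dx":1,"dy":-0.3,"dz":0.4,"ax":0.247,"ay":0.395,"az":-0.687,"fingers":0},{"dx":1,"dy":-0.3,"dz":0.4,"ax":0.247,"ay":0.395,"az":-0.687,"fingers":0}]'
python3 plan.py 400 -100 280 79.7 40 100;python3 plan.py 511.5 182.2 88 79.7 40 150 | head -1
```

```text
time: 1.35
tcp_pos: [0.2371, -0.4548, 0.3493]
tcp_rot: [0.724, 0.601, 0.26, -0.218]
force: [-0.8, -0.5, -0.1]
width: 0.0428
grip_force: 0.0
shift [1.6451 0.6374 1.4264] turn [-0.0003  0.0062 -0.0067] | rows 9.0
t 1.35 tcp [ 0.2371 -0.4548  0.3493] joints [-1.28  0.45  1.47  0.3   1.85 -1.11] F [-0.8 -0.5 -0.1] w 42.8 g 0.0
grasp [ 234.9 -466.8  363.9] tilt 39.72 y-heading+90 79.48 y tip -0.0035 world up in tool*150mm [ 0.639 -0.004 -0.769]
shift [2.3535 1.0291 3.3453] turn [-0.0003  0.0062 -0.0067] | rows 16.0
```

```bash
python3 -m jog '[{"dx":0.25,"dy":0.1,"dz":0.2,"ax":0,"ay":0.006,"az":-0.007,"fingers":0},{"dx":0.45,"dy":0.17,"dz":0.4,"ax":0,"ay":0.006,"az":-0.007,"fingers":0},{"dx":0.63,"dy":0.25,"dz":0.55,"ax":0,"ay":0.006,"az":-0.007,"fingers":0},{"dx":0.82,"dy":0.32,"dz":0.72,"ax":0,"ay":0.006,"az":-0.007,"fingers":0},{"dx":1,"dy":0.4,"dz":0.9,"ax":0,"ay":0.006,"az":-0.007,"fingers":0}]' | head -2
python3 -m jog '[{"dx":0.2,"dy":0.08,"dz":0.18,"ax":0,"ay":0,"az":0,"fingers":0},{"dx":0.4,"dy":0.16,"dz":0.35,"ax":0,"ay":0,"az":0,"fingers":0},{"dx":0.65,"dy":0.24,"dz":0.55,"ax":0,"ay":0,"az":0,"fingers":0},{"dx":0.65,"dy":0.24,"dz":0.55,"ax":0,"ay":0,"az":0,"fingers":0},{"dx":0.65,"dy":0.24,"dz":0.55,"ax":0,"ay":0,"az":0,"fingers":0},{"dx":0.65,"dy":0.24,"dz":0.55,"ax":0,"ay":0,"az":0,"fingers":0}]' | head -2
python3 plan.py 511.5 182.2 88 79.7 40 130
```

```text
time: 1.77
tcp_pos: [0.3316, -0.2689, 0.3428]
time: 2.27
tcp_pos: [0.3893, -0.1508, 0.3424]
shift [0.6979 0.4017 2.0564] turn [0.0027 0.0025 0.0024] | rows 8.0
t 2.27 tcp [ 0.3893 -0.1508  0.3424] joints [-0.79  0.17  1.88  0.56  1.54 -0.76] F [ 0.9 -0.6 -0.1] w 42.9 g 0.0
grasp [ 387.1 -162.8  357. ] tilt 39.89 y-heading+90 79.71 y tip 0.0028 world up in tool*150mm [ 0.641  0.003 -0.767]
```

```bash
python3 -m jog '[{"dx":0.17,"dy":0.1,"dz":0.2,"ax":0,"ay":0,"az":0,"fingers":0},{"dx":0.34,"dy":0.2,"dz":0.4,"ax":0,"ay":0,"az":0,"fingers":0},{"dx":0.5,"dy":0.3,"dz":0.6,"ax":0,"ay":0,"az":0,"fingers":0},{"dx":0.7,"dy":0.4,"dz":0.8,"ax":0.003,"ay":0.002,"az":0.002,"fingers":0},{"dx":0.7,"dy":0.4,"dz":1,"ax":0.003,"ay":0.002,"az":0.002,"fingers":0},{"dx":0.7,"dy":0.4,"dz":1,"ax":0.003,"ay":0.002,"az":0.002,"fingers":0}]' | head -2
python3 -m jog '[{"dx":0,"dy":0,"dz":0.2,"ax":0,"ay":0,"az":0,"fingers":0},{"dx":0,"dy":0,"dz":0.4,"ax":0,"ay":0,"az":0,"fingers":0},{"dx":0,"dy":0,"dz":0.6,"ax":0,"ay":0,"az":0,"fingers":0},{"dx":0,"dy":0,"dz":0.8,"ax":0,"ay":0,"az":0,"fingers":0},{"dx":0,"dy":0,"dz":1,"ax":0,"ay":0,"az":0,"fingers":0},{"dx":0,"dy":0,"dz":1,"ax":0,"ay":0,"az":0,"fingers":0},{"dx":0,"dy":0,"dz":1,"ax":0,"ay":0,"az":0,"fingers":0}]' | head -2
python3 plan.py 511.5 182.2 88 79.7 40 0
python3 - <<'E'
from h import *
from bench import arm
for n in("top","side"):
    c=arm.capture(n); np.savez(f"{n}1.npz",**c)
c=dict(np.load("side1.npz")); a=c["image"][170:310,180:360,::-1]
cv2.imwrite("pics/s1.png",cv2.resize(a,None,fx=4,fy=4,interpolation=cv2.INTER_CUBIC))
E
```

```text
time: 2.77
tcp_pos: [0.4792, 0.0149, 0.2922]
time: 3.35
tcp_pos: [0.4969, 0.1073, 0.1795]
shift [-0.0044  0.0087  0.9208] turn [-0.0031 -0.0023 -0.0015] | rows 4.0
t 3.35 tcp [0.4969 0.1073 0.1795] joints [-0.2   0.4   2.05  0.91  0.96 -0.67] F [ 0.3 -0.7  0.7] w 42.9 g 0.0
grasp [494.8  95.3 194.1] tilt 40.1 y-heading+90 79.74 y tip -0.0027 world up in tool*150mm [ 0.644 -0.003 -0.765]
```

View pics/s1.png

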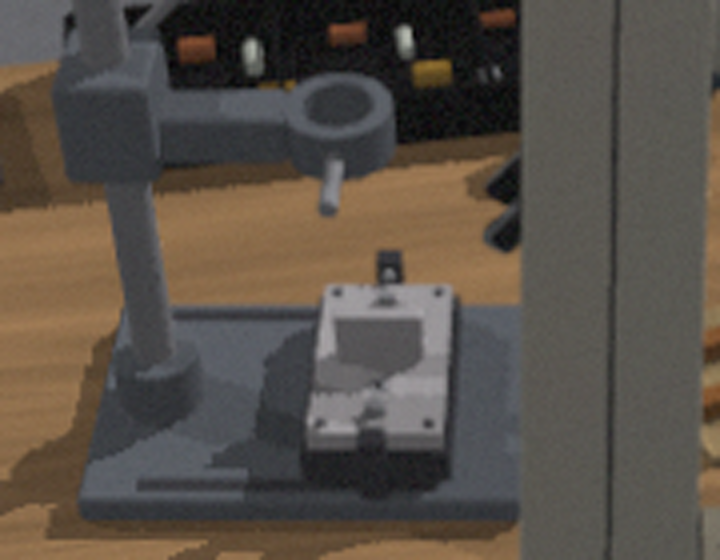

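The side crop shows the rib face between crop x 335 and 424 (top edge at y≈318) and the fingers waiting at (505,210). The collar's screw hangs at (330,190), clear of the approach. I compare the rib corners with the estimated pose.

```bash
python3 - <<'E'
from h import *
c=dict(np.load("side1.npz")); t=dict(np.load("top0.npz"))
y=np.radians(79.7);X=np.array([np.cos(y),np.sin(y)]);Y=np.array([-X[1],X[0]]);o=np.array([.5115,.1822])
f=lambda x,yy,z:np.r_[o+x*X+yy*Y,z]
P=[f(-.03,.006,.101),f(.03,.006,.101),f(-.045,.075,.061),f(.045,.075,.061),f(-.045,-.075,.061),f(.045,-.075,.061)]
print("side crop px",((proj(c,P)-[180,170]+.5)*4-.5).round(0).tolist())
print("top crop px",((proj(t,P)-[195,185]+.5)*5-.5).round(0).tolist())
g=lambda p:(np.array(p,float)+.5)/4-.5+[180,170]
print(ray(c,g([(424,318),(335,318)]),.101)*1000, (np.array(P[:2])*1000).round(1))
E
```

```text
side crop px [[425.0, 318.0], [336.0, 318.0], [444.0, 433.0], [308.0, 433.0], [455.0, 284.0], [329.0, 284.0]]
top crop px [[503.0, 280.0], [395.0, 259.0], [510.0, 413.0], [351.0, 382.0], [563.0, 149.0], [405.0, 119.0]]
[[500.56849666 154.13807756 101.        ]
 [510.96520567 213.14026975 101.        ]] [[500.2 153.8 101. ]
 [511.  212.8 101. ]]
```

The prediction matches both views within about 1 mm. Now I move in.

```bash
python3 -m jog '[{"dx":0,"dy":0.009,"dz":0.12,"ax":-0.003,"ay":-0.002,"az":-0.001,"fingers":0},{"dx":-0.004,"dy":0.009,"dz":0.25,"ax":-0.003,"ay":-0.002,"az":-0.001,"fingers":0},{"dx":-0.004,"dy":0.009,"dz":0.4,"ax":-0.003,"ay":-0.002,"az":-0.001,"fingers":0},{"dx":-0.004,"dy":0.009,"dz":0.55,"ax":-0.003,"ay":-0.002,"az":-0.001,"fingers":0},{"dx":-0.004,"dy":0.009,"dz":0.7,"ax":-0.003,"ay":-0.002,"az":-0.001,"fingers":0},{"dx":-0.004,"dy":0.009,"dz":0.82,"ax":-0.003,"ay":-0.002,"az":-0.001,"fingers":0},{"dx":-0.004,"dy":0.009,"dz":0.88,"ax":-0.003,"ay":-0.002,"az":-0.001,"fingers":0},{"dx":-0.004,"dy":0.009,"dz":0.92,"ax":-0.003,"ay":-0.002,"az":-0.001,"fingers":0},{"dx":-0.004,"dy":0.009,"dz":0.92,"ax":-0.003,"ay":-0.002,"az":-0.001,"fingers":0},{"dx":-0.004,"dy":0.009,"dz":0.92,"ax":-0.003,"ay":-0.002,"az":-0.001,"fingers":0},{"dx":-0.004,"dy":0.009,"dz":0.92,"ax":-0.003,"ay":-0.002,"az":-0.001,"fingers":0}]'
python3 plan.py 511.5 182.2 88 79.7 40 0
python3 - <<'E'
from h import *
from bench import arm
c=arm.capture("top"); np.savez("top2.npz",**c); a=c["image"][185:285,230:340,::-1]
d=arm.capture("side")["image"][190:290,230:340,::-1]
cv2.imwrite("pics/s2.png",cv2.resize(np.hstack([a,d]),None,fx=3.6,fy=3.6,interpolation=cv2.INTER_CUBIC))
E
```

```text
time: 4.37
tcp_pos: [0.5144, 0.1948, 0.0753]
tcp_rot: [0.721, 0.603, 0.264, -0.218]
force: [0.2, -0.9, 0.7]
width: 0.0427
grip_force: 0.0
shift [-0.0117 -0.0041  0.0063] turn [ 0.0032 -0.0012  0.003 ] | rows 1.0
t 4.37 tcp [0.5144 0.1948 0.0753] joints [-0.02  0.62  2.05  1.19  0.75 -0.85] F [ 0.2 -0.9  0.7] w 42.7 g 0.0
grasp [512.2 182.8  89.8] tilt 40.05 y-heading+90 79.71 y tip 0.0034 world up in tool*150mm [ 0.644  0.003 -0.765]
```

View pics/s2.png

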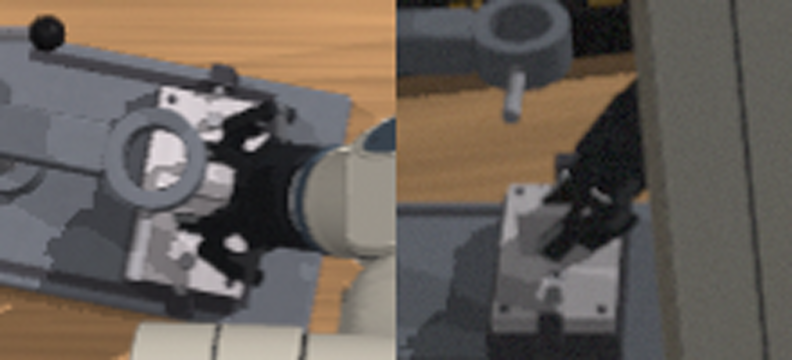

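Both views show the fingers straddling the rib, clear of the collar and dowels. Now I close them and check the side force.

```bash
python3 -m jog '[{"dx":0,"dy":0,"dz":0,"ax":0,"ay":0,"az":0,"fingers":-1},{"dx":0,"dy":0,"dz":0,"ax":0,"ay":0,"az":0,"fingers":-1},{"dx":0,"dy":0,"dz":0,"ax":0,"ay":0,"az":0,"fingers":-1},{"dx":0,"dy":0,"dz":0,"ax":0,"ay":0,"az":0,"fingers":-1},{"dx":0,"dy":0,"dz":0,"ax":0,"ay":0,"az":0,"fingers":-1},{"dx":0,"dy":0,"dz":0,"ax":0,"ay":0,"az":0,"fingers":-1},{"dx":0,"dy":0,"dz":0,"ax":0,"ay":0,"az":0,"fingers":-1},{"dx":0,"dy":0,"dz":0,"ax":0,"ay":0,"az":0,"fingers":-1}]'
python3 plan.py 512.2 182.8 120 79.7 40 0; python3 -c "
from bench import arm;print(arm.state()['wrist_torque'])"
```

```text
time: 5.13
tcp_pos: [0.514, 0.1953, 0.0748]
tcp_rot: [0.721, 0.603, 0.264, -0.219]
force: [-1.2, -3.6, 5.1]
width: 0.0113
grip_force: 58.8
shift [ 0.1294  0.0034 -0.1583] turn [ 0.0019 -0.0011  0.0029] | rows 1.0
t 5.13 tcp [0.514  0.1953 0.0748] joints [-0.01  0.62  2.05  1.19  0.75 -0.85] F [-1.2 -3.6  5.1] w 11.3 g 58.8
grasp [511.8 183.3  89.3] tilt 40.05 y-heading+90 79.74 y tip 0.0026 world up in tool*150mm [ 0.643  0.003 -0.765]
[-0.20209995  0.1752539   0.03255975]
```

Gripped with only a few newtons of side force. I start the lift slowly: 4 mm at 0.5 mm per row.

```bash
python3 -m jog '[{"dx":0.002,"dy":0,"dz":-0.0026,"ax":0,"ay":0,"az":0,"fingers":-1},{"dx":0.0043,"dy":0,"dz":-0.0051,"ax":0,"ay":0,"az":0,"fingers":-1},{"dx":0.0064,"dy":0,"dz":-0.0077,"ax":0,"ay":0,"az":0,"fingers":-1},{"dx":0.0086,"dy":0,"dz":-0.0102,"ax":0,"ay":0,"az":0,"fingers":-1},{"dx":0.0107,"dy":0,"dz":-0.0128,"ax":0,"ay":0,"az":0,"fingers":-1},{"dx":0.0129,"dy":0,"dz":-0.0153,"ax":0,"ay":0,"az":0,"fingers":-1},{"dx":0.015,"dy":0,"dz":-0.0179,"ax":0,"ay":0,"az":0,"fingers":-1},{"dx":0.0172,"dy":0,"dz":-0.0204,"ax":0,"ay":0,"az":0,"fingers":-1}]'
python3 plan.py 512.2 182.8 120 79.7 40 0; python3 -c "
from bench import arm;print(arm.state()['wrist_torque'])"
```

```text
time: 5.8
tcp_pos: [0.5136, 0.195, 0.0772]
tcp_rot: [0.721, 0.603, 0.262, -0.218]
force: [6.6, 3.4, -25.1]
width: 0.0113
grip_force: 58.3
shift [ 0.1204  0.0059 -0.1448] turn [0.0011 0.0025 0.0025] | rows 1.0
t 5.8 tcp [0.5136 0.195  0.0772] joints [-0.01  0.61  2.05  1.18  0.75 -0.84] F [  6.6   3.4 -25.1] w 11.3 g 58.3
grasp [511.4 183.   91.8] tilt 39.89 y-heading+90 79.75 y tip 0.0019 world up in tool*150mm [ 0.641  0.002 -0.767]
[-2.14074736 -0.77084444 -0.49915117]
```

```bash
python3 -m jog '[{"dx":0.002,"dy":0.002,"dz":-0.0026,"ax":0,"ay":0,"az":0,"fingers":-1},{"dx":0.0043,"dy":0.003,"dz":-0.0051,"ax":0,"ay":0,"az":0,"fingers":-1},{"dx":0.0064,"dy":0.003,"dz":-0.0077,"ax":0,"ay":0,"az":0,"fingers":-1},{"dx":0.0086,"dy":0.003,"dz":-0.0102,"ax":0,"ay":0,"az":0,"fingers":-1},{"dx":0.0107,"dy":0.003,"dz":-0.0128,"ax":0,"ay":0,"az":0,"fingers":-1},{"dx":0.0129,"dy":0.003,"dz":-0.0153,"ax":0,"ay":0,"az":0,"fingers":-1}]'
python3 plan.py 512.2 182.8 120 79.7 40 0; python3 -c "
from bench import arm;print(arm.state()['wrist_torque'])"
```

```text
time: 6.3
tcp_pos: [0.5138, 0.1948, 0.0797]
tcp_rot: [0.721, 0.603, 0.262, -0.218]
force: [5.7, 0.7, -19.7]
width: 0.0111
grip_force: 59.7
shift [ 0.1105  0.004  -0.131 ] turn [0.0008 0.0035 0.0026] | rows 1.0
t 6.3 tcp [0.5138 0.1948 0.0797] joints [-0.01  0.61  2.05  1.17  0.76 -0.83] F [  5.7   0.7 -19.7] w 11.1 g 59.7
grasp [511.6 182.8  94.3] tilt 39.84 y-heading+90 79.77 y tip 0.0018 world up in tool*150mm [ 0.641  0.002 -0.768]
[-2.2093662  -0.74036328 -0.4440862 ]
```

```bash
python3 -m jog '[{"dx":0.0032,"dy":0.001,"dz":-0.0038,"ax":0,"ay":-0.001,"az":0,"fingers":-1},{"dx":0.0064,"dy":0.002,"dz":-0.0077,"ax":0,"ay":-0.002,"az":0,"fingers":-1},{"dx":0.0096,"dy":0.002,"dz":-0.0115,"ax":0,"ay":-0.002,"az":0,"fingers":-1},{"dx":0.0129,"dy":0.002,"dz":-0.0153,"ax":0,"ay":-0.002,"az":0,"fingers":-1},{"dx":0.0161,"dy":0.002,"dz":-0.0192,"ax":0,"ay":-0.002,"az":0,"fingers":-1},{"dx":0.0193,"dy":0.002,"dz":-0.023,"ax":0,"ay":-0.002,"az":0,"fingers":-1},{"dx":0.0225,"dy":0.002,"dz":-0.0268,"ax":0,"ay":-0.002,"az":0,"fingers":-1},{"dx":0.0257,"dy":0.002,"dz":-0.0307,"ax":0,"ay":-0.002,"az":0,"fingers":-1}]'
python3 plan.py 512.2 182.8 120 79.7 40 0; python3 - <<'E'
from h import *
from bench import arm
print(arm.state()['wrist_torque'])
d=arm.capture("side")["image"][195:285,230:340,::-1]
cv2.imwrite("pics/s3.png",cv2.resize(d,None,fx=6,fy=6,interpolation=cv2.INTER_CUBIC))
E
```

```text
time: 6.97
tcp_pos: [0.5143, 0.1953, 0.0874]
tcp_rot: [0.721, 0.603, 0.263, -0.218]
force: [4.0, -2.4, -17.5]
width: 0.0114
grip_force: 60.0
shift [ 0.0748  0.0012 -0.094 ] turn [0.001  0.0014 0.0026] | rows 1.0
t 6.97 tcp [0.5143 0.1953 0.0874] joints [-0.01  0.59  2.05  1.16  0.76 -0.81] F [  4.   -2.4 -17.5] w 11.4 g 60.0
grasp [512.1 183.3 102. ] tilt 39.94 y-heading+90 79.76 y tip 0.0019 world up in tool*150mm [ 0.642  0.002 -0.767]
[-2.36282961 -0.34556605 -0.40224722]
```

View pics/s3.png

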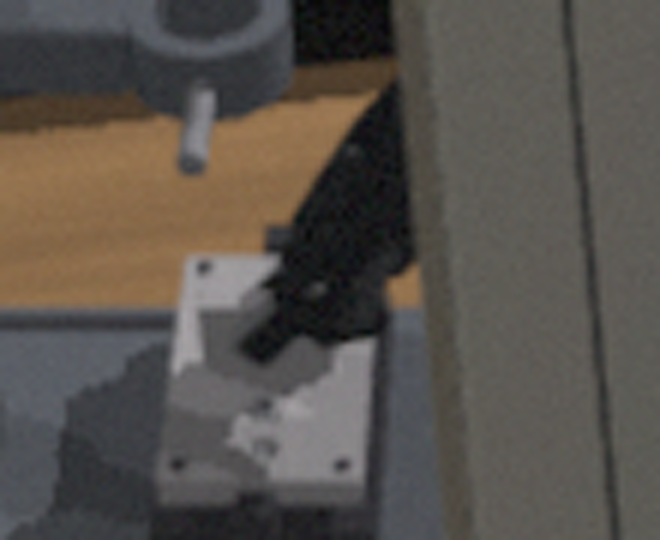

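The plate is about 12.7 mm up, its front edge (crop y≈490) is level, and side forces are small. I lift on, clear of the dowels.

```bash
python3 -m jog '[{"dx":0.0043,"dy":0.001,"dz":-0.0051,"ax":0,"ay":0,"az":0,"fingers":-1},{"dx":0.0086,"dy":0.001,"dz":-0.0102,"ax":0,"ay":0,"az":0,"fingers":-1},{"dx":0.0129,"dy":0.001,"dz":-0.0153,"ax":0,"ay":0,"az":0,"fingers":-1},{"dx":0.0171,"dy":0.001,"dz":-0.0205,"ax":0,"ay":0,"az":0,"fingers":-1},{"dx":0.0214,"dy":0.001,"dz":-0.0256,"ax":0,"ay":0,"az":0,"fingers":-1},{"dx":0.0257,"dy":0.001,"dz":-0.0307,"ax":0,"ay":0,"az":0,"fingers":-1},{"dx":0.03,"dy":0.001,"dz":-0.0358,"ax":0,"ay":0,"az":0,"fingers":-1},{"dx":0.0343,"dy":0.001,"dz":-0.041,"ax":0,"ay":0,"az":0,"fingers":-1},{"dx":0.0385,"dy":0.001,"dz":-0.046,"ax":0,"ay":0,"az":0,"fingers":-1}]'
python3 -m jog '[{"dx":0.006,"dy":0,"dz":-0.007,"ax":0,"ay":0,"az":0,"fingers":-1},{"dx":0.012,"dy":0,"dz":-0.014,"ax":0,"ay":0,"az":0,"fingers":-1},{"dx":0.018,"dy":0,"dz":-0.021,"ax":0,"ay":0,"az":0,"fingers":-1},{"dx":0.024,"dy":0,"dz":-0.028,"ax":0,"ay":0,"az":0,"fingers":-1},{"dx":0.03,"dy":0,"dz":-0.036,"ax":0,"ay":0,"az":0,"fingers":-1},{"dx":0.036,"dy":0,"dz":-0.043,"ax":0,"ay":0,"az":0,"fingers":-1},{"dx":0.042,"dy":0,"dz":-0.05,"ax":0,"ay":0,"az":0,"fingers":-1},{"dx":0.048,"dy":0,"dz":-0.057,"ax":0,"ay":0,"az":0,"fingers":-1},{"dx":0.058,"dy":0,"dz":-0.069,"ax":0,"ay":0,"az":0,"fingers":-1},{"dx":0.068,"dy":0,"dz":-0.081,"ax":0,"ay":0,"az":0,"fingers":-1},{"dx":0.073,"dy":0,"dz":-0.087,"ax":0,"ay":0,"az":0,"fingers":-1},{"dx":0.073,"dy":0,"dz":-0.087,"ax":0,"ay":0,"az":0,"fingers":-1}]'
python3 plan.py 493 83 130 79.7 40 0; python3 -c "
from bench import arm;print(arm.state()['wrist_torque'])"
```

```text
time: 7.77
tcp_pos: [0.5142, 0.1957, 0.097]
tcp_rot: [0.721, 0.603, 0.263, -0.219]
force: [1.1, -1.6, -8.5]
width: 0.0115
grip_force: 61.1
time: 8.77
tcp_pos: [0.5147, 0.1954, 0.1138]
tcp_rot: [0.721, 0.603, 0.263, -0.218]
force: [-0.0, 0.1, -7.5]
width: 0.011
grip_force: 61.1
shift [-0.5154 -0.0091 -0.446 ] turn [0.0015 0.0011 0.0032] | rows 3.0
t 8.77 tcp [0.5147 0.1954 0.1138] joints [-0.01  0.54  2.05  1.11  0.79 -0.74] F [-0.   0.1 -7.5] w 11.0 g 61.1
grasp [512.5 183.4 128.4] tilt 39.95 y-heading+90 79.77 y tip 0.0025 world up in tool*150mm [ 0.642  0.003 -0.767]
[-1.03150875  0.18518307 -0.01705935]
```

The plate is clear: 39 mm up, 7.5 N of weight, no side load. Now I draw it out along the stand's -x.

```bash
python3 -m jog '[{"dx":-0.04,"dy":-0.001,"dz":-0.035,"ax":0,"ay":0,"az":0,"fingers":-1},{"dx":-0.1,"dy":-0.002,"dz":-0.085,"ax":0,"ay":0,"az":0,"fingers":-1},{"dx":-0.18,"dy":-0.003,"dz":-0.155,"ax":0,"ay":0,"az":0,"fingers":-1},{"dx":-0.28,"dy":-0.005,"dz":-0.24,"ax":0,"ay":0,"az":0,"fingers":-1},{"dx":-0.38,"dy":-0.007,"dz":-0.33,"ax":0,"ay":0,"az":0,"fingers":-1},{"dx":-0.48,"dy":-0.009,"dz":-0.415,"ax":0,"ay":0,"az":0,"fingers":-1},{"dx":-0.58,"dy":-0.01,"dz":-0.5,"ax":0,"ay":0,"az":0,"fingers":-1},{"dx":-0.67,"dy":-0.012,"dz":-0.57,"ax":0,"ay":0,"az":0,"fingers":-1},{"dx":-0.74,"dy":-0.013,"dz":-0.62,"ax":0,"ay":0,"az":0,"fingers":-1},{"dx":-0.77,"dy":-0.013,"dz":-0.65,"ax":0,"ay":0,"az":0,"fingers":-1},{"dx":-0.77,"dy":-0.013,"dz":-0.65,"ax":0,"ay":0,"az":0,"fingers":-1}]'
python3 plan.py 475.4 -269.6 130 107.2 40 0
```

```text
time: 9.68
tcp_pos: [0.4859, 0.0451, 0.114]
tcp_rot: [0.722, 0.602, 0.263, -0.218]
force: [0.6, -0.3, -8.0]
width: 0.0112
grip_force: 61.2
shift [-1.5312  0.2718 -1.2929] turn [ 0.3959  0.0025 -0.468 ] | rows 8.0
t 9.68 tcp [0.4859 0.0451 0.114 ] joints [-0.34  0.53  2.06  0.92  0.92 -0.87] F [ 0.6 -0.3 -8. ] w 11.2 g 61.2
grasp [483.6  33.1 128.6] tilt 39.92 y-heading+90 79.61 y tip 0.0023 world up in tool*150mm [ 0.642  0.002 -0.767]
```

```bash
python3 -m jog '[{"dx":-0.03,"dy":0.005,"dz":-0.025,"ax":0.01,"ay":0,"az":-0.012,"fingers":-1},{"dx":-0.09,"dy":0.016,"dz":-0.076,"ax":0.024,"ay":0,"az":-0.028,"fingers":-1},{"dx":-0.18,"dy":0.032,"dz":-0.152,"ax":0.048,"ay":0,"az":-0.056,"fingers":-1},{"dx":-0.28,"dy":0.05,"dz":-0.236,"ax":0.073,"ay":0,"az":-0.086,"fingers":-1},{"dx":-0.38,"dy":0.067,"dz":-0.321,"ax":0.1,"ay":0,"az":-0.118,"fingers":-1},{"dx":-0.48,"dy":0.085,"dz":-0.405,"ax":0.125,"ay":0,"az":-0.148,"fingers":-1},{"dx":-0.58,"dy":0.103,"dz":-0.49,"ax":0.15,"ay":0,"az":-0.178,"fingers":-1},{"dx":-0.68,"dy":0.121,"dz":-0.574,"ax":0.178,"ay":0,"az":-0.21,"fingers":-1},{"dx":-0.78,"dy":0.138,"dz":-0.659,"ax":0.203,"ay":0,"az":-0.24,"fingers":-1},{"dx":-0.85,"dy":0.15,"dz":-0.718,"ax":0.222,"ay":0,"az":-0.262,"fingers":-1},{"dx":-0.9,"dy":0.16,"dz":-0.76,"ax":0.235,"ay":0.001,"az":-0.278,"fingers":-1},{"dx":-0.9,"dy":0.16,"dz":-0.76,"ax":0.235,"ay":0.001,"az":-0.278,"fingers":-1}]'
python3 plan.py 475.4 -269.6 120 107.2 40 0
```

```text
time: 10.68
tcp_pos: [0.4789, -0.1328, 0.1146]
tcp_rot: [0.628, 0.7, 0.228, -0.253]
force: [0.8, -0.1, -7.7]
width: 0.0111
grip_force: 61.2
shift [-0.6717 -0.1364 -0.4819] turn [ 0.1593  0.0028 -0.1867] | rows 4.0
t 10.68 tcp [ 0.4789 -0.1328  0.1146] joints [-0.6   0.64  1.79  0.54  1.26 -1.02] F [ 0.8 -0.1 -7.7] w 11.1 g 61.2
grasp [ 480.1 -144.9  129.2] tilt 39.88 y-heading+90 96.16 y tip 0.0018 world up in tool*150mm [ 0.641  0.002 -0.767]
```

```bash
python3 -m jog '[{"dx":-0.03,"dy":-0.006,"dz":-0.02,"ax":0.008,"ay":0,"az":-0.009,"fingers":-1},{"dx":-0.09,"dy":-0.018,"dz":-0.065,"ax":0.021,"ay":0,"az":-0.025,"fingers":-1},{"dx":-0.18,"dy":-0.037,"dz":-0.13,"ax":0.043,"ay":0,"az":-0.05,"fingers":-1},{"dx":-0.28,"dy":-0.057,"dz":-0.2,"ax":0.066,"ay":0,"az":-0.078,"fingers":-1},{"dx":-0.38,"dy":-0.077,"dz":-0.273,"ax":0.09,"ay":0.001,"az":-0.106,"fingers":-1},{"dx":-0.48,"dy":-0.097,"dz":-0.344,"ax":0.114,"ay":0.001,"az":-0.133,"fingers":-1},{"dx":-0.57,"dy":-0.116,"dz":-0.409,"ax":0.135,"ay":0.001,"az":-0.158,"fingers":-1},{"dx":-0.635,"dy":-0.129,"dz":-0.456,"ax":0.15,"ay":0.002,"az":-0.176,"fingers":-1},{"dx":-0.672,"dy":-0.136,"dz":-0.482,"ax":0.159,"ay":0.002,"az":-0.187,"fingers":-1},{"dx":-0.672,"dy":-0.136,"dz":-0.482,"ax":0.159,"ay":0.002,"az":-0.187,"fingers":-1},{"dx":-0.672,"dy":-0.136,"dz":-0.482,"ax":0.159,"ay":0.002,"az":-0.187,"fingers":-1}]'
python3 plan.py 475.4 -269.6 76.5 107.2 40 0
python3 - <<'E'
from h import *
from bench import arm
t=arm.capture("top"); s=arm.capture("side"); np.savez("top4.npz",**t); np.savez("side4.npz",**s)
a=t["image"][190:310,390:500,::-1]; b=s["image"][210:330,370:480,::-1]
cv2.imwrite("pics/s4.png",cv2.resize(np.hstack([a,b]),None,fx=3.6,fy=3.6,interpolation=cv2.INTER_CUBIC))
E
```

```text
time: 11.6
tcp_pos: [0.4708, -0.2558, 0.1053]
tcp_rot: [0.558, 0.756, 0.203, -0.276]
force: [-0.0, 0.4, -8.2]
width: 0.011
grip_force: 61.2
shift [-0.1981  0.0026  0.2111] turn [-0.0003 -0.0026 -0.0012] | rows 2.0
t 11.6 tcp [ 0.4708 -0.2558  0.1053] joints [-0.71  0.75  1.57  0.35  1.45 -1.17] F [-0.   0.4 -8.2] w 11.0 g 61.2
grasp [ 474.4 -267.5  119.8] tilt 40.12 y-heading+90 107.17 y tip -0.0008 world up in tool*150mm [ 0.644 -0.001 -0.765]
```

View pics/s4.png

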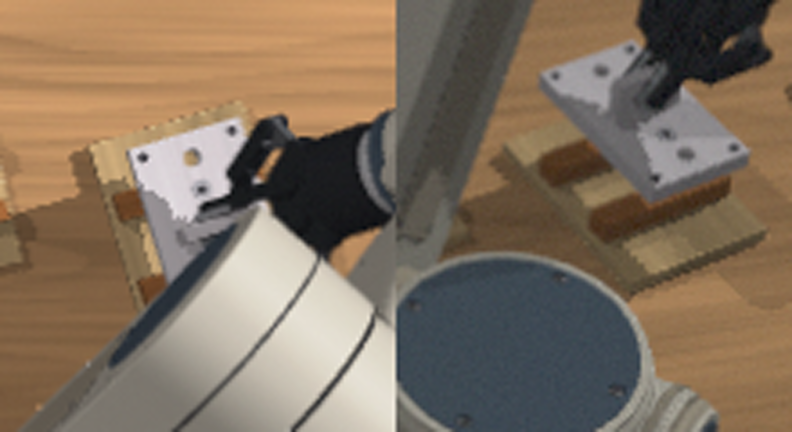

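Left (top view): the plate is over the larger rest, with its upper end at crop (185,137). Right (side view): plate corners at (540,75), (632,42), (748,155) and (655,195) above both bearers. I check level and centring against the expected pose.

```bash
python3 - <<'E'
from h import *
from bench import arm
s=dict(np.load("side4.npz")); t=dict(np.load("top4.npz")); st=arm.state()
R=Ro.from_quat(st["tcp_rot"]); g=st["tcp_pos"]-R.apply([0,0,.019]); print(g)
# plate centre offset from grasp in the plate frame at gripping: est. rib (511.5,182.2) vs grasp (511.8,183.3,89.3)
def pl(o,yaw,L):
    y=np.radians(yaw);X=np.array([np.cos(y),np.sin(y)]);Y=np.array([-X[1],X[0]])
    return [np.r_[o[:2]+a*X+b*Y,o[2]] for a,b in L]
off=np.array([-.3,-1.1])/1000; a=np.radians(27.5); off=np.array([[np.cos(a),-np.sin(a)],[np.sin(a),np.cos(a)]])@off
o=np.r_[g[:2]+off,g[2]-.0083-.020]; print("plate top centre",o)
C=pl(o,107.2,[(.045,.075),(.045,-.075),(-.045,-.075),(-.045,.075)])
print("side",((proj(s,C)-[370,210]+.5)*3.6-.5+[396,0]).round(0).tolist())
print("top",((proj(t,C)-[390,190]+.5)*3.6-.5).round(0).tolist())
E
```

```text
[ 0.47425728 -0.26703928  0.12001948]
plate top centre [ 0.4744991  -0.26815352  0.09171948]
side [[655.0, 187.0], [541.0, 71.0], [635.0, 38.0], [752.0, 149.0]]
top [[188.0, 336.0], [130.0, 147.0], [241.0, 114.0], [299.0, 302.0]]
```

```bash
python3 - <<'E'
from h import *
t=dict(np.load("top4.npz")); s=dict(np.load("side4.npz"))
hsv=cv2.cvtColor(t["image"],cv2.COLOR_RGB2HSV).astype(int)
m=(hsv[...,1]<40)&(hsv[...,2]>150); m[:215]=0;m[266:]=0;m[:,:415]=0;m[:,464:]=0
v,u=np.nonzero(m);P=ray(t,np.c_[u,v],.0917)[:,:2]*1000
y=np.radians(107.2);X=np.array([np.cos(y),np.sin(y)]);Y=np.array([-X[1],X[0]])
q=P-[474.5,-268.2]; a=q@X;b=q@Y
print("x range top cam",np.percentile(a,[0.3,99.7]).round(1),"y min",np.percentile(b,.3).round(1),m.sum())
for lo in(-75,-60,-45,-30): k=(b>lo)&(b<lo+15); print(lo,k.sum(),a[k].max().round(1),a[k].min().round(1))
hsv=cv2.cvtColor(s["image"],cv2.COLOR_RGB2HSV).astype(int)
m=((hsv[...,1]<60)&(hsv[...,2]>95)).astype(np.uint8); m[:219]=0;m[266:]=0;m[:,:405]=0;m[:,470:]=0
n,l,stt,_=cv2.connectedComponentsWithStats(m);i=1+stt[1:,4].argmax();v,u=np.nonzero(l==i);P=ray(s,np.c_[u,v],.0917)[:,:2]*1000
q=P-[474.5,-268.2];a=q@X;b=q@Y;print("side x",np.percentile(a,[.3,99.7]).round(1),"y",np.percentile(b,[.3,99.7]).round(1),stt[i])
E
```

```text
x range top cam [-41.7  47.3] y min -73.7 669
-75 147 47.5 -41.9
-60 150 47.9 -42.9
-45 119 43.4 -27.2
-30 84 42.8 -40.9
side x [-41.9  58.1] y [-74.2  80.2] [ 410  221   58   45 1070]
```

The top camera puts the plate about 2.7 mm toward the rest's +x, so I correct that during the descent.

```bash
python3 plan.py 475.8 -270.6 79.5 107.2 40 0|head -1
```

```text
shift [-0.194   0.0031  0.19  ] turn [-0.0009 -0.0027 -0.0007] | rows 1.0
```

```bash
python3 -m jog '[{"dx":-0.015,"dy":0,"dz":0.015,"ax":0,"ay":0,"az":0,"fingers":-1},{"dx":-0.04,"dy":0.001,"dz":0.04,"ax":0,"ay":-0.001,"az":0,"fingers":-1},{"dx":-0.07,"dy":0.002,"dz":0.07,"ax":0,"ay":-0.002,"az":0,"fingers":-1},{"dx":-0.1,"dy":0.003,"dz":0.1,"ax":-0.001,"ay":-0.002,"az":-0.001,"fingers":-1},{"dx":-0.13,"dy":0.003,"dz":0.13,"ax":-0.001,"ay":-0.002,"az":-0.001,"fingers":-1},{"dx":-0.155,"dy":0.003,"dz":0.152,"ax":-0.001,"ay":-0.002,"az":-0.001,"fingers":-1},{"dx":-0.175,"dy":0.003,"dz":0.17,"ax":-0.001,"ay":-0.002,"az":-0.001,"fingers":-1},{"dx":-0.188,"dy":0.003,"dz":0.183,"ax":-0.001,"ay":-0.002,"az":-0.001,"fingers":-1},{"dx":-0.194,"dy":0.003,"dz":0.19,"ax":-0.001,"ay":-0.002,"az":-0.001,"fingers":-1},{"dx":-0.194,"dy":0.003,"dz":0.19,"ax":-0.001,"ay":-0.002,"az":-0.001,"fingers":-1},{"dx":-0.194,"dy":0.003,"dz":0.19,"ax":-0.001,"ay":-0.002,"az":-0.001,"fingers":-1}]'
python3 plan.py 475.8 -270.6 75.5 107.2 40 0
```

```text
time: 12.62
tcp_pos: [0.4725, -0.26, 0.065]
tcp_rot: [0.558, 0.756, 0.203, -0.275]
force: [0.4, 0.2, -6.9]
width: 0.0111
grip_force: 61.2
shift [-0.0114 -0.0001  0.0257] turn [0.0008 0.0009 0.0004] | rows 1.0
t 12.62 tcp [ 0.4725 -0.26    0.065 ] joints [-0.72  0.82  1.56  0.35  1.4  -1.19] F [ 0.4  0.2 -6.9] w 11.1 g 61.2
grasp [ 476.1 -271.7   79.6] tilt 39.96 y-heading+90 107.19 y tip 0.0007 world up in tool*150mm [ 0.642  0.001 -0.766]
```

```bash
python3 -m jog '[{"dx":-0.002,"dy":0,"dz":0.0025,"ax":0,"ay":0,"az":0,"fingers":-1},{"dx":-0.004,"dy":0,"dz":0.005,"ax":0,"ay":0,"az":0,"fingers":-1},{"dx":-0.006,"dy":0,"dz":0.0075,"ax":0,"ay":0,"az":0,"fingers":-1},{"dx":-0.008,"dy":0,"dz":0.01,"ax":0,"ay":0,"az":0,"fingers":-1},{"dx":-0.01,"dy":0,"dz":0.0125,"ax":0,"ay":0,"az":0,"fingers":-1},{"dx":-0.012,"dy":0,"dz":0.0145,"ax":0,"ay":0,"az":0,"fingers":-1},{"dx":-0.013,"dy":0,"dz":0.0155,"ax":0,"ay":0,"az":0,"fingers":-1},{"dx":-0.013,"dy":0,"dz":0.0155,"ax":0,"ay":0,"az":0,"fingers":-1}]'
python3 plan.py 475.8 -270.6 75.5 107.2 40 0 | tail -1
python3 - <<'E'
from h import *
from bench import arm
t=arm.capture("top"); np.savez("top5.npz",**t)
hsv=cv2.cvtColor(t["image"],cv2.COLOR_RGB2HSV).astype(int)
m=(hsv[...,1]<40)&(hsv[...,2]>150); m[:215]=0;m[270:]=0;m[:,:415]=0;m[:,467:]=0
v,u=np.nonzero(m);P=ray(t,np.c_[u,v],.048)[:,:2]*1000
y=np.radians(107.2);X=np.array([np.cos(y),np.sin(y)]);Y=np.array([-X[1],X[0]])
q=P-[475.4,-269.6]; a=q@X;b=q@Y; k=b<-45
print("x",np.percentile(a[k],[0.5,99.5]).round(1),"ymin",np.percentile(b,.3).round(1),m.sum())
E
```

```text
time: 13.28
tcp_pos: [0.4724, -0.26, 0.0618]
tcp_rot: [0.558, 0.756, 0.203, -0.275]
force: [-0.9, -0.2, -6.7]
width: 0.0112
grip_force: 61.2
grasp [ 476.  -271.6   76.4] tilt 39.97 y-heading+90 107.19 y tip 0.0005 world up in tool*150mm [ 0.642  0.    -0.766]
x [-45.4  44.8] ymin -73.8 797
```

Centred within about 1 mm in the top camera, and still airborne. I creep down to contact.

```bash
python3 -m jog '[{"dx":-0.001,"dy":0,"dz":0.0015,"ax":0,"ay":0,"az":0,"fingers":-1},{"dx":-0.002,"dy":0,"dz":0.003,"ax":0,"ay":0,"az":0,"fingers":-1},{"dx":-0.0035,"dy":0,"dz":0.0045,"ax":0,"ay":0,"az":0,"fingers":-1},{"dx":-0.005,"dy":0,"dz":0.006,"ax":0,"ay":0,"az":0,"fingers":-1},{"dx":-0.005,"dy":0,"dz":0.006,"ax":0,"ay":0,"az":0,"fingers":-1}]'
python3 plan.py 475.8 -270.6 75.5 107.2 40 0 | tail -1
```

```text
time: 13.75
tcp_pos: [0.4725, -0.26, 0.0609]
tcp_rot: [0.558, 0.756, 0.203, -0.275]
force: [-0.2, -0.4, -5.3]
width: 0.0111
grip_force: 61.4
grasp [ 476.1 -271.7   75.4] tilt 39.97 y-heading+90 107.19 y tip 0.0006 world up in tool*150mm [ 0.642  0.001 -0.766]
```

```bash
python3 -m jog '[{"dx":-0.001,"dy":0,"dz":0.0015,"ax":0,"ay":0,"az":0,"fingers":-1},{"dx":-0.002,"dy":0,"dz":0.0025,"ax":0,"ay":0,"az":0,"fingers":-1},{"dx":-0.003,"dy":0,"dz":0.0035,"ax":0,"ay":0,"az":0,"fingers":-1},{"dx":-0.003,"dy":0,"dz":0.0035,"ax":0,"ay":0,"az":0,"fingers":-1},{"dx":-0.003,"dy":0,"dz":0.0035,"ax":0,"ay":0,"az":0,"fingers":-1}]'
python3 plan.py 475.8 -270.6 75.5 107.2 40 0 | tail -1
```

```text
time: 14.17
tcp_pos: [0.4725, -0.26, 0.0608]
tcp_rot: [0.558, 0.756, 0.203, -0.275]
force: [-2.1, -0.9, 5.4]
width: 0.0109
grip_force: 62.3
grasp [ 476.1 -271.7   75.4] tilt 40.0 y-heading+90 107.2 y tip 0.0008 world up in tool*150mm [ 0.643  0.001 -0.766]
```

The force flipped from −7 N to +5 N at the expected height, so the plate is resting on the bearers. I release, then back out along the tool axis.

```bash
python3 -m jog '[{"dx":0.001,"dy":0,"dz":-0.0015,"ax":0,"ay":0,"az":0,"fingers":-1},{"dx":0.001,"dy":0,"dz":-0.0015,"ax":0,"ay":0,"az":0,"fingers":-0.1},{"dx":0.001,"dy":0,"dz":-0.0015,"ax":0,"ay":0,"az":0,"fingers":-0.1},{"dx":0.001,"dy":0,"dz":-0.0015,"ax":0,"ay":0,"az":0,"fingers":-0.1},{"dx":0.001,"dy":0,"dz":-0.0015,"ax":0,"ay":0,"az":0,"fingers":-0.1},{"dx":0.001,"dy":0,"dz":-0.0015,"ax":0,"ay":0,"az":0,"fingers":-0.1},{"dx":0.001,"dy":0,"dz":-0.0015,"ax":0,"ay":0,"az":0,"fingers":-0.1}]'
python3 -m jog '[{"dx":0,"dy":0,"dz":-0.03,"ax":0,"ay":0,"az":0,"fingers":-0.1},{"dx":0,"dy":0,"dz":-0.1,"ax":0,"ay":0,"az":0,"fingers":-0.1},{"dx":0,"dy":0,"dz":-0.2,"ax":0,"ay":0,"az":0,"fingers":-0.1},{"dx":0,"dy":0,"dz":-0.35,"ax":0,"ay":0,"az":0,"fingers":-0.1},{"dx":0,"dy":0,"dz":-0.5,"ax":0,"ay":0,"az":0,"fingers":-0.1},{"dx":0,"dy":0,"dz":-0.7,"ax":0,"ay":0,"az":0,"fingers":-0.1},{"dx":0,"dy":0,"dz":-0.9,"ax":0,"ay":0,"az":0,"fingers":-0.1},{"dx":0,"dy":0,"dz":-1,"ax":0,"ay":0,"az":0,"fingers":-0.1},{"dx":0,"dy":0,"dz":-1,"ax":0,"ay":0,"az":0,"fingers":-0.1},{"dx":0,"dy":0,"dz":-1,"ax":0,"ay":0,"az":0,"fingers":-0.1},{"dx":0,"dy":0,"dz":-1,"ax":0,"ay":0,"az":0,"fingers":-0.1}]'
python3 - <<'E'
from h import *
from bench import arm
t=arm.capture("top"); s=arm.capture("side"); np.savez("top6.npz",**t); np.savez("side6.npz",**s)
a=t["image"][190:310,390:500,::-1]; b=s["image"][210:330,370:480,::-1]; c=s["image"][195:315,200:310,::-1]
cv2.imwrite("pics/s6.png",cv2.resize(np.hstack([a,b,c]),None,fx=2.4,fy=2.4,interpolation=cv2.INTER_CUBIC))
hsv=cv2.cvtColor(t["image"],cv2.COLOR_RGB2HSV).astype(int)
m=((hsv[...,1]<40)&(hsv[...,2]>140)).astype(np.uint8); m[:215]=0;m[270:]=0;m[:,:415]=0;m[:,467:]=0
v,u=np.nonzero(m);P=ray(t,np.c_[u,v],.047)[:,:2]*1000
y=np.radians(107.2);X=np.array([np.cos(y),np.sin(y)]);Y=np.array([-X[1],X[0]])
q=P-[475.4,-269.6]; a=q@X;b=q@Y; k=b<-45
print("x",np.percentile(a[k],[0.5,99.5]).round(1),"y",np.percentile(b,[.3,99.7]).round(1))
E
```

```text
time: 14.75
tcp_pos: [0.4725, -0.26, 0.0602]
tcp_rot: [0.558, 0.756, 0.203, -0.275]
force: [-0.4, 1.2, 0.1]
width: 0.038
grip_force: 0.0
time: 15.67
tcp_pos: [0.5003, -0.3513, 0.1745]
tcp_rot: [0.558, 0.756, 0.203, -0.276]
force: [-0.1, 0.8, -0.1]
width: 0.0383
grip_force: 0.0
x [-45.6  44.6] y [-73.5  48.4]
```

View pics/s6.png

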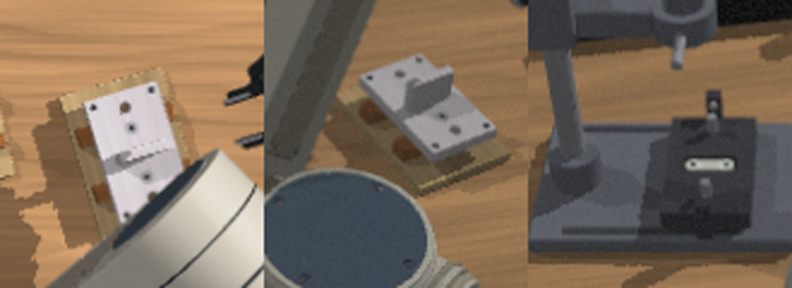

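The plate lies flat, rib up and centred on the larger rest (left and middle panels, plate at about (130,150)). The white link is still in its nest at (710,163), and the gripper is clear of everything.

```bash
python3 -c "
from bench import arm;print(arm.hand_in())"
```

```text
the job is handed in; nothing more can be done
None
```

The job is handed in after about 16 s of robot time: the jig plate lies rib up on the larger rest's two bearers, centred to about 1 mm by the top camera, the white link is still in its nest, and I saw no contact with anything else.

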